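# Mount the memorial lantern on its stone plinth

### The job

The brass lantern is sunk in its charging well: press the well's pedal fully down so that the lantern rises through the collar, take it out from above, and seat it on the two pegs of the stone plinth, fully home with its foot flat on the stone. Let go of it, then slide the plinth's bolt all the way in over the lantern's foot. Leave the offerings standing around it where they are.

Things in the scene. Friction and masses are not known exactly. Their poses are not given: they have to be found in the camera images.
- lantern_center (a point): centre of the brass lantern with white panes, half-way up: 62 high, 0.33 kg, z up. Body 50 (its x) by 72 (y), flat-sided 14 to 56 above its underside, roof above. Grasp it across the 50 (along x). Its foot plate, 50 by 100 (y), 14 thick, juts out 14 at each y end. Under it are two blind round sockets, 12 wide, 14 deep, 28 either side of the centre along y; either way round fits
- well_mouth (a point): centre of the top opening of the charging well, a fixed grey upright rectangular collar, 72 high, opening 54 (x) by 104 (y), walls 10. The lantern stands inside, y along the well's y, 2 play all round, its top 2 below the collar's top. The pedal fully down raises it 35 and friction keeps it up. x points away from the pedal, z up
- pedal_pad (a point): centre of the black rubber pad (34 x 38) on top of the steel pedal, which sticks out of the well's -x side, hinged along the well's y, the hinge 45 above the table and 70 from here. The pedal first slopes up 0.25 rad to its free end, this point 68 above the table; fully pressed it slopes down 0.25 rad, this point about 34 lower, almost straight below. Takes about 11 N here
- pedal (a joint): angle of the pedal in rad: 0 up, 0.5 fully down; stays where it is left
- seat (a point): point on the flat top of the fixed stone plinth, 40 above the table, midway between two steel pegs, 10 thick, 12 high, tapered at the tip, 28 either side of here along its y. z up. The seated lantern's y lies along this y (either way round), its centre 31 above here. The plinth reaches from 65 on the -y side to 125 on the +y side, and is 100 wide in x
- bolt_tab (a point): centre of the outer (+y) face of the bolt's upright push tab, 28 wide (x), 8 thick; here is 40.5 above the stone and the tab's top 10 higher. Axes as the plinth's. The flat steel bolt slides towards the pegs (-y), with about 1.2 N of friction. Its underside is 16.5 above the stone: it passes over the foot of a lantern fully home and is blocked by one that is not
- bolt (a joint): travel of the bolt in m: 0 fully out, 0.022 fully in; stays where it is left
- cup: small white tea cup, 60 wide, 48 high; origin at the centre of its underside; an offering to leave alone
- jar: amber glass jar with a metal lid, 56 across, 70 high; origin at the centre of its underside; an offering to leave alone
- oranges: white dish heaped with oranges, 124 across, about 95 high; origin at the centre of its underside; an offering to leave alone
- drink1: amber drink bottle, 58 across, 150 high; origin at the centre of its underside; an offering to leave alone
- drink2: second amber drink bottle, 58 across, 150 high; origin at the centre of its underside; an offering to leave alone
- carton: snack carton, 60 x 130 x 100 high; origin at the centre of its underside; an offering to leave alone
- incense: dark steel incense pot, 72 across with two side handles, 60 high; origin at the centre of its underside; an offering to leave alone

How it is judged:
By the outcome, as a careful person would: the job done as asked, in the order asked, and still so for the second after the job is handed in, with the robot touching nothing.
It also fails if it takes over 58 s, if anything falls off the work surface, if the arm or the gripper's body presses on something with over 40 N, if the wrist force passes 120 N, or if a joint passes its speed limit or range.

### The arm

A 6-joint arm with a two-finger parallel gripper is mounted at the origin on the work surface. World frame = base frame: x ahead of the robot, y to its left, z up, the work surface at z = 0. Lengths are in m, angles in rad, forces in N, time in s.
With the tool pointing down it reaches from about 0.4 to 0.825 m from the base axis. Payload 7 kg.
Tool frame: the origin (TCP) lies on the centre line of the jaws, within the pads' length; the fingertips stand tip_reach ahead of it and the grasp point (between the pads) is the TCP (tip_reach is the distance from the TCP to the fingertips, in m); z points along the fingers, y is the line along which they close (so a half turn about z gives the same grasp; the last joint's range is limited). The gripper opens to 88 mm and grips with 3 to 60 N. Pads are 19 mm wide; open, the fingers measure 130 mm over their backs; the gripper's body (78 mm by 193 mm) begins 47 mm behind the grasp point.
Start: joints at [1.587, 0.359, 0.012, 0, -1.224, -0.288], TCP at [0.181, 0.65, 0.246] pointing down, gripper open.
Joint ranges: [-3.07, 3.07], [-1.43, 2.12], [-1.02, 1.25], [-3.03, 1.67], [-3.05, -0], [-3.03, 3.03]. Speed limits (rad/s): [2.39, 2.39, 3.01, 3.14, 3.14, 3.14].

### API

Orientations are given as [roll, pitch, yaw] about the fixed x, y, z axes, in that order (R = Rz(yaw) Ry(pitch) Rx(roll)).
In Python, from station import get_state, grab_frame, calibration, job_done, find_in, mark_of, tip_reach gives the robot as it stands.
- The arm moves only by the shell command python3 -m handwheel 'ROWS' [OPENING] [FORCE]. ROWS is JSON, a list of rows, each an object with "delta_pos": the shift along the world's x, y, z in units of 30 mm (1.0 is 30 mm), a list of three; "dr": the turn, a rotation vector about the world's x, y, z in degrees, a list of three. In form: [{"delta_pos": [tx, ty, tz], "dr": [rx, ry, rz]}, ...]. A call has 1 to 10 rows; each row shifts and turns the commanded pose from where the row before left it; what a row does not reach is not made up. A row lasts 1/10 s, in which the tool goes at most 50 mm and 8.59 degrees, less where a joint would pass 70% of its speed; a pose out of reach is approached as far as the arm can. A call is refused whole if a number of a shift passes 1 or a number of a turn 8.59, either way. A call with a gripper value outside its range is refused whole. OPENING is the closure, from -1 (fully open) to 1 (shut), set as the call begins (- or left out, the last holds). The fingers move at their own pace and stop on an object; FORCE is the grip in N (left out, the last holds). Time passes only in rows, so rows that do not move let the fingers close. It gives the time, the measured TCP pose, the force, the opening and the grip force at its end, in the units of the state.
- get_state(): the state, without advancing time (a new reading comes with each control period).
- grab_frame(name): name is "scene" or "top"; returns the picture (480x640x3 uint8, red, green, blue); there is no depth.
- calibration(name): a dict with "fx", "fy", "cx", "cy" (pixels), "extrinsics" (4x4, takes a point from world to camera coordinates). Camera axes: x right, y down, z forward; pixel columns grow to the right and rows downward; lengths in m; the calibration is good to about 2 mm. A picture is of the moment at which its call begins. calibration takes no time and is no camera call.
- job_done(): hands the job in; it is judged then, once.
Trained networks look in the newest picture that a camera, given by its name, has taken for a name from the list of things; names that differ only in an ending like _2 or _b are one class to them, and where a whole thing is asked for, a point or a joint stands for the part that bears it (a point fixed in the world has none). Each returns a list of dicts, best first, with "conf" (0 to 1); they miss things now and then, are a little off and sometimes report something else, mostly with a low value. They report only what shows in the picture. A call takes as long as a camera call.
- find_in(camera, query): "location" ([column, row] in pixels, amid what is visible of it).
- mark_of(camera, query): "location" ([column, row] in pixels: a listed point, or the origin of a listed thing).
The state is a dict: "t": time; "q": joint angles; "qd": joint speeds; "joint_efforts": joint torques, N m; "eef_pos": TCP position; "ee_rot": TCP orientation; "force": force on the tool from outside, world axes, zero at the start; "moment": the same for the moment, N m; "width": finger opening in m; "gripper_force": force on a finger pad.
Only numpy, scipy, OpenCV 4.12 (cv2) and the standard library are available. Lean on these libraries where they do the work, as an engineer would, in place of code of your own. Each camera call takes 0.05 s, during which the arm holds its last target. There are 200 camera calls.

## Working session

There is one attempt and no reset: what is moved stays moved. The work goes in short steps, Python scripts to look and compute and a shell command to move; the robot and the scene stay as the last step left them, time stands still between calls to the robot, and variables do not carry over. Pictures are saved under pics/ and viewed, at most 10 in all, crops included, and the job is handed in when it is done.

```bash
mkdir -p pics
cat > h.py <<'E'
import numpy as np, cv2
from station import *
def ray(cam,uv):
    c=calibration(cam);T=np.array(c["extrinsics"]);R=T[:3,:3];o=-R.T@T[:3,3]
    d=R.T@np.array([(uv[0]-c["cx"])/c["fx"],(uv[1]-c["cy"])/c["fy"],1]);return o,d
def atz(cam,uv,z):
    o,d=ray(cam,uv);return (o+d*(z-o[2])/d[2])
def tri(a,b):
    (o1,d1),(o2,d2)=ray("scene",a),ray("top",b)
    d1/=np.linalg.norm(d1);d2/=np.linalg.norm(d2)
    s=np.linalg.lstsq(np.c_[d1,-d2],o2-o1,rcond=None)[0]
    p,q=o1+s[0]*d1,o2+s[1]*d2;return (p+q)/2,np.linalg.norm(p-q)
def proj(cam,P):
    c=calibration(cam);T=np.array(c["extrinsics"]);p=T[:3,:3]@np.array(P)+T[:3,3]
    return [c["fx"]*p[0]/p[2]+c["cx"],c["fy"]*p[1]/p[2]+c["cy"]]
E
python3 - <<'E'
from h import *
np.set_printoptions(precision=4,suppress=True)
for c in("scene","top"):
    cv2.imwrite(f"pics/{c}0.png",grab_frame(c)[:,:,::-1])
    print(c,ray(c,[320,240]),calibration(c)["fx"])
Z=dict(lantern_center=.039,well_mouth=.072,pedal_pad=.068,seat=.04,bolt_tab=.0805,cup=0,jar=0,oranges=0,drink1=0,carton=0,incense=0)
for n,z in Z.items():
    r={c:mark_of(c,n)[:2] for c in("scene","top")}
    for c in r:
        for m in r[c]: print(n,c,round(m["conf"],2),np.round(m["location"],1),atz(c,m["location"],z)[:2])
    if r["scene"] and r["top"]: print("   tri",*tri(r["scene"][0]["location"],r["top"][0]["location"]))
print(tip_reach, get_state())
E
```

```text
scene (array([ 1.0538, -0.7259,  1.2847]), array([-0.2908,  0.4722, -0.8323])) 601.1405857693678
top (array([ 0.3313, -0.0343,  1.6017]), array([ 0.1831,  0.018 , -0.983 ])) 620.7435252078554
lantern_center scene 0.79 [243.8 300.2] [ 0.5672 -0.2605]
lantern_center top 0.74 [421.3 257.7] [ 0.5699 -0.2621]
   tri [ 0.5691 -0.2618  0.0431] 0.0006601356517788111
well_mouth scene 0.72 [240.8 293.3] [ 0.5636 -0.2627]
well_mouth top 0.92 [421.1 259.2] [ 0.5611 -0.2566]
   tri [ 0.5613 -0.2587  0.0641] 0.0027292308863651076
pedal_pad scene 0.87 [215.7 260.7] [ 0.4591 -0.2263]
pedal_pad top 0.85 [409.3 305.8] [ 0.4465 -0.2224]
pedal_pad top 0.69 [180.4 273.3] [0.5413 0.3443]
   tri [ 0.4497 -0.2221  0.0528] 0.005761121449885016
seat scene 0.95 [357.6 170.2] [0.5755 0.2265]
seat scene 0.71 [177.3 361.9] [ 0.5423 -0.4629]
seat top 0.64 [226.1 258.2] [0.581  0.2349]
   tri [0.5778 0.2319 0.0381] 0.00948555257716109
bolt_tab scene 0.52 [376.4 128.6] [0.5543 0.3525]
bolt_tab top 0.64 [421.2 260.1] [ 0.5576 -0.2555]
bolt_tab top 0.56 [178.2 274.5] [0.5367 0.3466]
   tri [ 0.6179 -0.1238  0.5277] 0.
[... 811 characters left out ...]
.7] [0.7605 0.2051]
   tri [ 0.7628  0.2059 -0.0141] 0.003807338127822381
incense scene 0.75 [174.7 360.6] [ 0.519  -0.4555]
incense top 0.89 [493.  274.9] [ 0.5262 -0.4506]
   tri [ 0.5232 -0.4531  0.0029] 0.008276898607044442
0.019 {'t': 1.2, 'q': array([ 1.5871,  0.3586,  0.0119, -0.    , -1.2241, -0.2881]), 'qd': array([ 0.0007, -0.0008, -0.0001,  0.001 ,  0.0008,  0.0007]), 'joint_efforts': array([  0.0001, -58.2397,  29.3308,   7.003 ,   0.0125,  -0.    ]), 'eef_pos': array([0.1812, 0.6502, 0.2456]), 'ee_rot': array([-3.1416,  0.    , -0.2718]), 'force': array([ 0.1565, -0.1261,  1.0243]), 'moment': array([ 0.0118, -0.0045, -0.0326]), 'gripper_force': 0.0, 'width': 0.08768546047072974}
```

View pics/scene0.png

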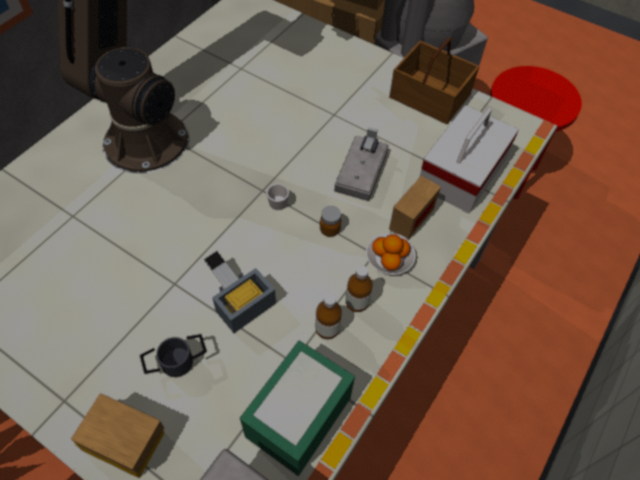

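View pics/top0.png

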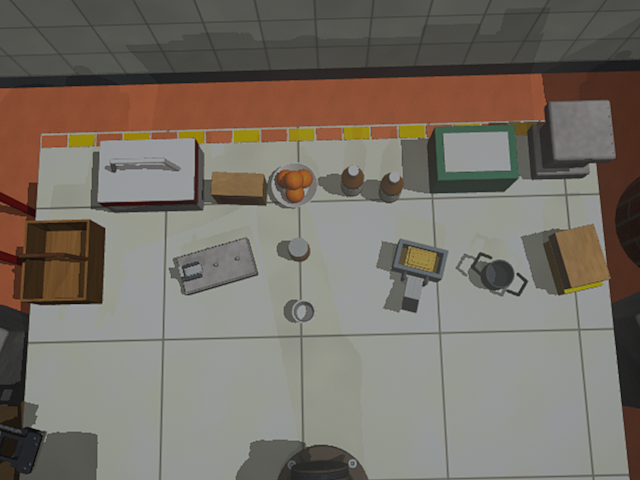

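The well is at about (419,260) in the top view, with its pedal below at (412,295). The plinth is at about (215,265) with the tab at (190,270). The offerings match their marks. I'll enlarge the well and plinth next.

Run:
```python
from h import *
t=cv2.imread("pics/top0.png");s=cv2.imread("pics/scene0.png")
f=lambda im,x,y:cv2.resize(im[y:y+75,x:x+100],None,fx=4,fy=4,interpolation=cv2.INTER_CUBIC)
cv2.imwrite("pics/crop.png",np.vstack([np.hstack([f(t,370,235),f(t,165,228)]),np.hstack([f(s,195,250),f(s,315,123)])]))
```

```text
(no output)
```

View pics/crop.png

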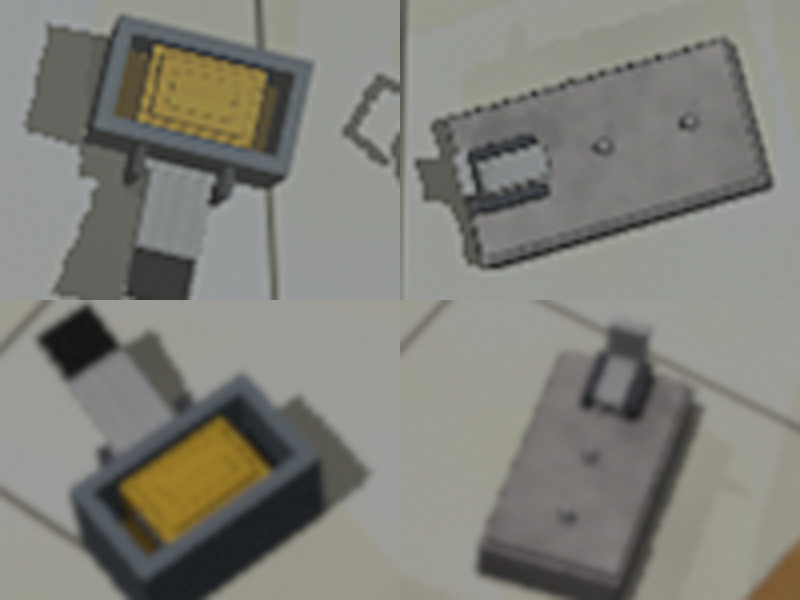

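The rim, pegs and plinth edges are all clear. I'll fit poses to their corners, then refine them on the image edges.

```bash
cat > fit.py <<'E'
from h import *
from scipy.optimize import least_squares,minimize
def w(p,q):
    c,s=np.cos(p[2]),np.sin(p[2]);q=np.atleast_2d(q)
    return np.c_[p[0]+c*q[:,0]-s*q[:,1],p[1]+s*q[:,0]+c*q[:,1],q[:,2]]
def fit(obs,p0):  # obs: (cam,uv,local mm)
    f=lambda p:np.concatenate([np.array(proj(c,w(p,np.array(l)/1e3)[0]))-uv for c,uv,l in obs])
    return least_squares(f,p0,loss='soft_l1',x_scale=[.01,.01,.05]),f
def refine(edges,p0,pics,cams=("top","scene")):
    G={c:np.hypot(*[cv2.Sobel(cv2.GaussianBlur(cv2.imread(pics[c],0).astype(float),(0,0),.7),-1,*d) for d in((1,0),(0,1))]) for c in cams}
    def cost(p):
        v=0
        for c,a,b in edges:
            if c not in cams: continue
            P=w(p,np.linspace(a,b,40)/1e3);uv=np.array([proj(c,x) for x in P],np.float32)
            v-=cv2.remap(G[c].astype(np.float32),uv[:,:1],uv[:,1:],cv2.INTER_LINEAR).clip(0,150).mean()
        return v
    S=np.array(p0)+np.vstack([np.zeros(3),np.diag([.004,.004,.03])])
    r=minimize(cost,p0,method='Nelder-Mead',options=dict(initial_simplex=S,xatol=1e-5));return r.x,r.fun
E
cat > m.py <<'E'
from fit import *
np.set_printoptions(precision=4,suppress=True)
T=lambda x,y,ox,oy:np.array([x/4-.375+ox,y/4-.375+oy])
t1=lambda x,y:T(x,y,370,235);s1=lambda x,y:T(x,y-300,195,250);t2=lambda x,y:T(x-400,y,165,228);s2=lambda x,y:T(x-400,y-300,315,123)
W=[("top",t1(122,16),(37,62,72)),("top",t1(313,65),(37,-62,72)),("scene",s1(243,373),(-37,62,72)),("scene",s1(322,457),(37,62,72)),("scene",s1(147,577),(37,-62,72)),("scene",s1(73,492),(-37,-62,72))]
P=[("top",t2(725,38),(50,-65,40)),("top",t2(435,122),(50,125,40)),("top",t2(602,147),(0,28,52)),("top",t2(688,122),(0,-28,52)),
("scene",s2(590,457),(0,28,52)),("scene",s2(568,517),(0,-28,52)),("scene",s2(480,550),(-50,-65,40)),("scene",s2(562,352),(-50,125,40)),("scene",s2(693,385),(50,125,40))]
def rect(x,y0,y1,z):return [((x,y0,z),(x,y1,z)),((-x,y0,z),(-x,y1,z)),((-x,y0,z),(x,y0,z)),((-x,y1,z),(x,y1,z))]
we=[(c,*e) for c in("top","scene") for e in rect(37,-62,62,72)+rect(27,-52,52,72)]
pe=[(c,*e) for c in("top","scene") for e in rect(50,-65,125,40)]
pics={"top":"pics/top0.png","scene":"pics/scene0.png"}
out={}
for n,o,e,p0 in(("well",W,we,[.562,-.26,-.25]),("plinth",P,pe,[.578,.232,.25])):
    r,f=fit(o,p0);print(n,r.x,"res",f(r.x).round(1))
    for cams in(("top",),("scene",),("top","scene")):
        x,v=refine(e,r.x,pics,cams);print(cams,x,round(v))
    out[n]=x
for n in out: 
    print(n,out[n])
x=out["well"];print("pad",w(x,[-.037-.070+.0,0,.068]),"(if hinge at wall)")
im=[]
for c,n,(ox,oy) in(("top","well",(370,235)),("top","plinth",(165,228)),("scene","well",(195,250)),("scene","plinth",(315,123))):
    I=cv2.resize(cv2.imread(pics[c])[oy:oy+75,ox:ox+100],None,fx=4,fy=4,interpolation=cv2.INTER_CUBIC)
    for cc,a,b in (we if n=="well" else pe+[(c,(0,s*28,40),(0,s*28,52)) for s in(1,-1)]):
        if cc==c:
            q=[tuple(int(round(v)) for v in (np.array(proj(c,z))-[ox,oy]+.375)*4) for z in w(out[n],np.array([a,b])/1e3)]
            cv2.line(I,*q,(0,0,255),1)
    im.append(I)
cv2.imwrite("pics/ov.png",np.vstack([np.hstack(im[:2]),np.hstack(im[2:])]))
E
python3 m.py
```

```text
well [ 0.5673 -0.257  -0.2678] res [-0.  -1.9  0.8 -2.5  0.1 -1.2 -0.1 -0.9 -0.3  0.4 -1.  -1. ]Traceback (most recent call last):
  File "m.py", line 16, in <module>
    x,v=refine(e,r.x,pics,cams);print(cams,x,round(v))
        ~~~~~~^^^^^^^^^^^^^^^^^
  File "fit.py", line 19, in refine
    r=minimize(cost,p0,method='Nelder-Mead',options=dict(initial_simplex=S,xatol=1e-5));return r.x,r.fun
    res = _minimize_neldermead(fun, x0, args, callback, bounds=bounds,
                               **options)
    fxr = func(xr)
    fx = function(np.copy(x), *(wrapper_args + args))
  File "fit.py", line 15, in cost
    P=w(p,np.linspace(a,b,40)/1e3);uv=np.array([proj(c,x) for x in P],np.float32)
                                                ~~~~^^^^^
  File "h.py", line 14, in proj
    c=calibration(cam);T=np.array(c["extrinsics"]);p=T[:3,:3]@np.array(P)+T[:3,3]
ValueError: time passes only in moves, steps and waits
```

```bash
sed -i 's/^def ray/_c={c:calibration(c) for c in("top","scene")}\ncalibration=_c.get\ndef ray/' h.py; time python3 m.py
```

```text
well [ 0.5673 -0.257  -0.2678] res [-0.  -1.9  0.8 -2.5  0.1 -1.2 -0.1 -0.9 -0.3  0.4 -1.  -1. ]
('top',) [ 0.5642 -0.2557 -0.2716] -922
('scene',) [ 0.5671 -0.2585 -0.2743] -783
('top', 'scene') [ 0.5647 -0.2564 -0.269 ] -1569
plinth [0.5755 0.2323 0.2852] res [ 0.1 -2.8  1.4 -1.5  0.6 -1.4  0.3 -1.9 -0.3 -3.4 -0.3 -3.3 -0.5 -3.2
 -1.6 -3.1 -0.  -2.9]
('top',) [0.5741 0.2298 0.2655] -494
('scene',) [0.5761 0.2334 0.2577] -337
('top', 'scene') [0.5744 0.23   0.2673] -785
well [ 0.5647 -0.2564 -0.269 ]
plinth [0.5744 0.23   0.2673]
pad [[ 0.4616 -0.228   0.068 ]] (if hinge at wall)
real	0m1.861s
user	0m2.335s
sys	0m0.072s
```

View pics/ov.png

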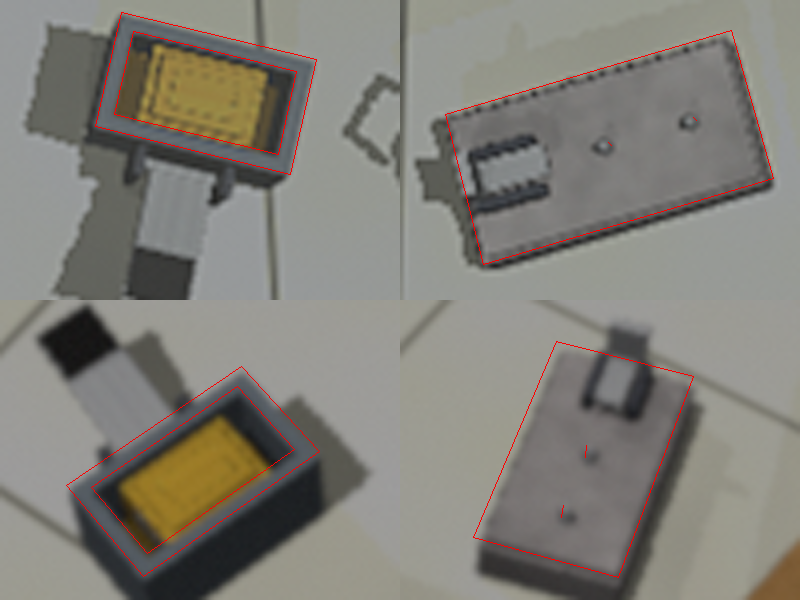

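The overlay shows 1–3 px of vertical disagreement in both cameras, so there is a calibration offset. I'll start moving with closed fingers toward the well, passing the plinth, and use the known arm pose to estimate it.

```bash
python3 -m handwheel '[{"delta_pos":[0.9,-1,0],"dr":[0,0,0]},{"delta_pos":[0.9,-1,0],"dr":[0,0,0]},{"delta_pos":[0.9,-1,0],"dr":[0,0,0]},{"delta_pos":[0.9,-1,0],"dr":[0,0,0]},{"delta_pos":[0.9,-1,0],"dr":[0,0,0]},{"delta_pos":[0.9,-1,0],"dr":[0,0,0]},{"delta_pos":[0.9,-1,0],"dr":[0,0,0]},{"delta_pos":[0.9,-1,0],"dr":[0,0,0]},{"delta_pos":[0.9,-1,0],"dr":[0,0,0]},{"delta_pos":[0.9,-1,0],"dr":[0,0,0]}]' 1 20
python3 -m handwheel '[{"delta_pos":[0.6,-1,0],"dr":[0,0,0]},{"delta_pos":[0.3,-1,0],"dr":[0,0,0]},{"delta_pos":[0,-1,0],"dr":[0,0,0]},{"delta_pos":[0,-1,0],"dr":[0,0,0]},{"delta_pos":[0,-1,0],"dr":[0,0,0]},{"delta_pos":[0,-1,0],"dr":[0,0,0]},{"delta_pos":[0,-1,0],"dr":[0,0,0]},{"delta_pos":[0,-1,0],"dr":[0,0,0]},{"delta_pos":[0,-1,0],"dr":[0,0,0]},{"delta_pos":[0,-1,0],"dr":[0,0,0]}]'
python3 - <<'E'
from h import *
for c in("top","scene"):print(c,proj(c,[0,0,0]),calibration(c)["cx"],calibration(c)["cy"])
E
```

```text
t: 2.2
eef_pos: [0.4521, 0.3489, 0.2459]
ee_rot: [-3.141, -0.0, -0.272]
force: [0.1, 0.4, 0.1]
width: 0.013
gripper_force: 0.0
t: 3.2
eef_pos: [0.4781, 0.049, 0.2459]
ee_rot: [-3.141, -0.001, -0.272]
force: [0.5, 0.3, 1.0]
width: 0.0006
gripper_force: 0.0
top [np.float64(323.55517941928565), np.float64(493.192193678998)] 325.06425564636146 243.00285951770127
scene [np.float64(144.9368593085162), np.float64(140.1451900669598)] 311.82563301749525 233.99994556100302
```

```bash
python3 -m handwheel '[{"delta_pos":[-0.07,-0.92,-0.3],"dr":[0,0,0]},{"delta_pos":[-0.07,-0.92,-0.3],"dr":[0,0,0]},{"delta_pos":[-0.07,-0.92,-0.3],"dr":[0,0,0]},{"delta_pos":[-0.07,-0.92,-0.3],"dr":[0,0,0]},{"delta_pos":[-0.07,-0.92,-0.3],"dr":[0,0,0]},{"delta_pos":[-0.07,-0.92,-0.3],"dr":[0,0,0]},{"delta_pos":[-0.07,-0.92,-0.3],"dr":[0,0,0]},{"delta_pos":[-0.07,-0.92,-0.3],"dr":[0,0,0]},{"delta_pos":[-0.07,-0.92,-0.3],"dr":[0,0,0]},{"delta_pos":[-0.07,-0.92,-0.3],"dr":[0,0,0]}]'
python3 - <<'E'
from h import *
I=[]
for c,(x,y) in(("top",(360,240)),("scene",(165,200))):
    im=np.ascontiguousarray(grab_frame(c)[:,:,::-1]);cv2.imwrite(f"pics/{c}1.png",im)
    I.append(cv2.resize(im[y:y+120,x:x+100],None,fx=4,fy=4,interpolation=cv2.INTER_CUBIC))
cv2.imwrite("pics/c1.png",np.hstack(I))
p=get_state()["eef_pos"]-[0,0,.019];print(p,proj("scene",p),proj("top",p))
E
```

```text
t: 4.2
eef_pos: [0.4572, -0.227, 0.1555]
ee_rot: [-3.142, -0.001, -0.272]
force: [-0.3, -0.8, -0.1]
width: 0.0007
gripper_force: 0.0
[ 0.45614925 -0.22788531  0.13527076] [np.float64(210.81054647821145), np.float64(245.02851249993756)] [np.float64(414.85533083697044), np.float64(299.42916224605443)]
```

View pics/c1.png

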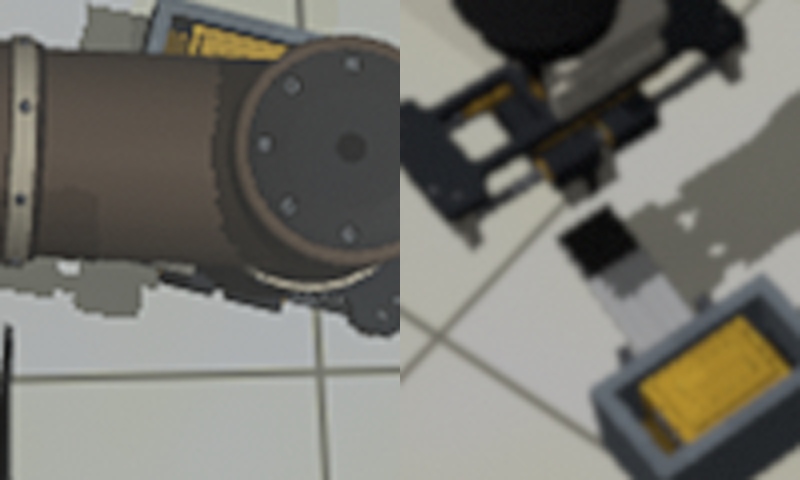

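Scene view: fingertips at about (213,247.5), against a projection of (210.8,245). That makes the scene camera biased by about (+2,+2.5) px. With this correction it agrees with the top camera, putting the pad at about (0.449,-0.222). Now I press.

```bash
python3 -m handwheel '[{"delta_pos":[-0.13,0.08,-0.5],"dr":[0,0,0]},{"delta_pos":[-0.13,0.08,-0.5],"dr":[0,0,0]},{"delta_pos":[0,0,-0.6],"dr":[0,0,0]},{"delta_pos":[0,0,-0.6],"dr":[0,0,0]},{"delta_pos":[0,0,-0.2],"dr":[0,0,0]}]'
python3 -m handwheel '[{"delta_pos":[0,0,-0.2],"dr":[0,0,0]},{"delta_pos":[0,0,-0.2],"dr":[0,0,0]},{"delta_pos":[0,0,-0.2],"dr":[0,0,0]},{"delta_pos":[0,0,-0.2],"dr":[0,0,0]}]'
```

```text
t: 4.8
eef_pos: [0.4486, -0.2206, 0.0829]
ee_rot: [3.141, 0.002, -0.271]
force: [-5.9, 3.4, 11.3]
width: 0.0005
gripper_force: 4.8
t: 5.2
eef_pos: [0.4478, -0.2205, 0.0601]
ee_rot: [3.141, 0.003, -0.272]
force: [-6.8, 3.1, 12.5]
width: 0.0003
gripper_force: 6.2
```

```bash
python3 -m handwheel '[{"delta_pos":[0,0,-0.1],"dr":[0,0,0]},{"delta_pos":[0,0,-0.1],"dr":[0,0,0]},{"delta_pos":[0,0,-0.05],"dr":[0,0,0]}]'
python3 -m handwheel '[{"delta_pos":[0,0,-0.05],"dr":[0,0,0]},{"delta_pos":[0,0,-0.05],"dr":[0,0,0]}]'
```

```text
t: 5.5
eef_pos: [0.4485, -0.2207, 0.0527]
ee_rot: [3.141, 0.002, -0.272]
force: [-4.9, 1.2, 9.3]
width: 0.0005
gripper_force: 5.4
t: 5.7
eef_pos: [0.4489, -0.2209, 0.0507]
ee_rot: [3.141, 0.001, -0.271]
force: [-10.7, 6.1, 33.1]
width: 0.001
gripper_force: 17.4
```

```bash
python3 -m handwheel '[{"delta_pos":[0,0,0.3],"dr":[0,0,0]},{"delta_pos":[0,0,1],"dr":[0,0,0]},{"delta_pos":[0,0,1],"dr":[0,0,0]},{"delta_pos":[-0.5,0,1],"dr":[0,0,0]},{"delta_pos":[-1,0,1],"dr":[0,0,0]}]' -1 20
python3 - <<'E'
from h import *
s=get_state();print(s["q"],s["ee_rot"],s["width"])
I=[]
for c,(x,y) in(("top",(380,210)),("scene",(175,220))):
    im=np.ascontiguousarray(grab_frame(c)[:,:,::-1]);cv2.imwrite(f"pics/{c}2.png",im)
    I.append(cv2.resize(im[y:y+120,x:x+100],None,fx=4,fy=4,interpolation=cv2.INTER_CUBIC))
cv2.imwrite("pics/c2.png",np.hstack(I))
for c in("top","scene"):
  for n,z in(("lantern_center",.074),("well_mouth",.072),("pedal_pad",.034)):
    for m in mark_of(c,n)[:1]: print(c,n,m,atz(c,m["location"],z))
E
```

```text
t: 6.2
eef_pos: [0.4056, -0.2209, 0.1798]
ee_rot: [3.141, -0.001, -0.271]
force: [-0.0, 0.3, 1.1]
width: 0.0352
gripper_force: 0.0
[-6.99940457e-02  6.00755576e-02 -5.36780286e-01  6.11702525e-04
 -9.72749078e-01  1.36967842e+00] [ 3.14133489e+00 -1.26837593e-03 -2.70767682e-01] 0.03515342560145072
top lantern_center {'location': [423.9, 256.7], 'conf': 0.59} [ 0.56690359 -0.26357895  0.074     ]
top well_mouth {'location': [419.6, 259.2], 'conf': 0.84} [ 0.56119519 -0.25288833  0.072     ]
scene lantern_center {'location': [243.8, 292.8], 'conf': 0.73} [ 0.56919927 -0.25858958  0.074     ]
scene well_mouth {'location': [243.0, 294.1], 'conf': 0.82} [ 0.56897963 -0.26150937  0.072     ]
scene pedal_pad {'location': [215.8, 268.9], 'conf': 0.71} [ 0.45751623 -0.23017128  0.034     ]
```

View pics/c2.png

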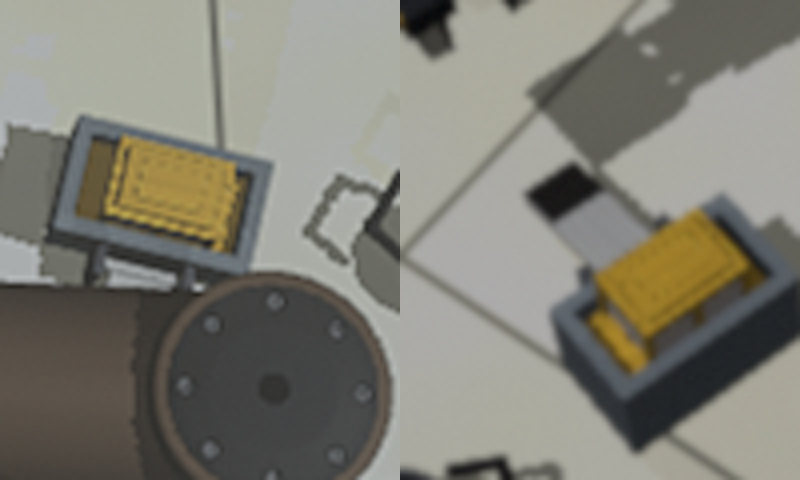

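The lantern is raised: its roof stands well above the collar, and the pedal is down. I'll turn 90° and go above it.

```bash
python3 -m handwheel '[{"delta_pos":[0.5,-0.1,0],"dr":[0,0,-8.5]},{"delta_pos":[0.5,-0.1,0],"dr":[0,0,-8.5]},{"delta_pos":[0.5,-0.1,0],"dr":[0,0,-8.5]},{"delta_pos":[0.5,-0.1,0],"dr":[0,0,-8.5]},{"delta_pos":[0.5,-0.1,0],"dr":[0,0,-8.5]},{"delta_pos":[0.5,-0.1,0],"dr":[0,0,-8.5]},{"delta_pos":[0.5,-0.1,0],"dr":[0,0,-8.5]},{"delta_pos":[0.5,-0.1,0],"dr":[0,0,-8.5]},{"delta_pos":[0.5,-0.1,0],"dr":[0,0,-8.5]},{"delta_pos":[0.5,-0.1,0],"dr":[0,0,-8.5]}]'
python3 -m handwheel '[{"delta_pos":[0.2,-0.1,0],"dr":[0,0,-5]},{"delta_pos":[0,0,0],"dr":[0,0,0]}]'
python3 - <<'E'
from h import *
s=get_state();print(s["q"],s["ee_rot"],s["width"],s["eef_pos"],np.array([.563,-.255,.094])-s["eef_pos"])
E
```

```text
t: 7.6
eef_pos: [0.555, -0.251, 0.1763]
ee_rot: [3.139, -0.0, -1.761]
force: [-0.1, -0.2, -0.7]
width: 0.0878
gripper_force: 0.0
t: 7.8
eef_pos: [0.561, -0.2541, 0.1761]
ee_rot: [3.139, -0.001, -1.844]
force: [-0.8, -0.3, 0.0]
width: 0.0878
gripper_force: 0.0
[-1.08521289e-01  3.15998204e-01 -2.16877879e-01  4.21387332e-05
 -1.04083386e+00 -1.64441190e-01] [ 3.13872428e+00 -5.12768265e-04 -1.84373672e+00] 0.08775496171839972 [ 0.56101841 -0.25407068  0.17606554] [ 0.00198159 -0.00092932 -0.08206554]
```

```bash
python3 -m handwheel '[{"delta_pos":[0.05,0,-0.6],"dr":[0,0,0]},{"delta_pos":[0,0,-0.6],"dr":[0,0,0]},{"delta_pos":[0,0,-0.6],"dr":[0,0,0]},{"delta_pos":[0,0,-0.6],"dr":[0,0,0]},{"delta_pos":[0,0,-0.3],"dr":[0,0,0]},{"delta_pos":[0,0,0],"dr":[0,0,0]}]'
python3 -m handwheel '[{"delta_pos":[0,0,0],"dr":[0,0,0]},{"delta_pos":[0,0,0],"dr":[0,0,0]},{"delta_pos":[0,0,0],"dr":[0,0,0]},{"delta_pos":[0,0,0],"dr":[0,0,0]},{"delta_pos":[0,0,0],"dr":[0,0,0]},{"delta_pos":[0,0,0],"dr":[0,0,0]},{"delta_pos":[0,0,0],"dr":[0,0,0]}]' 1 5
```

```text
t: 8.4
eef_pos: [0.5608, -0.2537, 0.0953]
ee_rot: [3.138, -0.0, -1.841]
force: [0.2, 0.2, 0.8]
width: 0.0874
gripper_force: 0.0
t: 9.1
eef_pos: [0.5648, -0.2548, 0.0986]
ee_rot: [-3.136, -0.0, -1.842]
force: [4.8, -3.9, 0.5]
width: 0.0504
gripper_force: 5.0
```

```bash
python3 -m handwheel '[{"delta_pos":[0,0,0],"dr":[0,0,0]}]'; python3 -m handwheel '[{"delta_pos":[0.07,-0.02,0],"dr":[0,0,0]},{"delta_pos":[0,0,0],"dr":[0,0,0]}]'
```

```text
t: 9.2
eef_pos: [0.5648, -0.2548, 0.0985]
ee_rot: [-3.136, -0.0, -1.842]
force: [6.4, -4.1, 0.8]
width: 0.0506
gripper_force: 5.0
t: 9.4
eef_pos: [0.5654, -0.255, 0.0979]
ee_rot: [-3.139, -0.0, -1.842]
force: [3.7, -2.6, 3.6]
width: 0.0501
gripper_force: 5.0
```

```bash
python3 -m handwheel '[{"delta_pos":[0.08,-0.03,0],"dr":[0,0,0]},{"delta_pos":[0,0,0],"dr":[0,0,0]}]'; python3 -m handwheel '[{"delta_pos":[0.02,-0.02,-0.05],"dr":[0,0,0]},{"delta_pos":[0,0,0],"dr":[0,0,0]},{"delta_pos":[0,0,0],"dr":[0,0,0]},{"delta_pos":[0,0,0],"dr":[0,0,0]}]' - 25
```

```text
t: 9.6
eef_pos: [0.5658, -0.2552, 0.0969]
ee_rot: [3.14, 0.0, -1.843]
force: [-1.3, 2.1, 4.6]
width: 0.0498
gripper_force: 5.0
t: 10.0
eef_pos: [0.5664, -0.256, 0.095]
ee_rot: [3.14, -0.0, -1.843]
force: [-0.4, 1.7, -0.9]
width: 0.0495
gripper_force: 25.0
```

Grip is centred, with 50 mm measured on the lantern. Lifting.

```bash
python3 -m handwheel '[{"delta_pos":[0,0,0.2],"dr":[0,0,0]},{"delta_pos":[0,0,0.3],"dr":[0,0,0]},{"delta_pos":[0,0,0.4],"dr":[0,0,0]},{"delta_pos":[0,0,0.5],"dr":[0,0,0]},{"delta_pos":[0,0,0.5],"dr":[0,0,0]},{"delta_pos":[0,0,0.6],"dr":[0,0,0]},{"delta_pos":[0,0,0.6],"dr":[0,0,0]},{"delta_pos":[0,0,0.4],"dr":[0,0,0]},{"delta_pos":[0,0,0],"dr":[0,0,0]}]'
```

```text
t: 10.9
eef_pos: [0.5681, -0.2564, 0.2033]
ee_rot: [-3.137, 0.0, -1.842]
force: [-0.1, -0.5, -3.6]
width: 0.0496
gripper_force: 25.0
```

```bash
python3 -m handwheel '[{"delta_pos":[0,0.4,0],"dr":[0,0,1.5]},{"delta_pos":[0,0.8,0],"dr":[0,0,1.5]},{"delta_pos":[0,0.9,0],"dr":[0,0,1.5]},{"delta_pos":[0,0.9,0],"dr":[0,0,1.5]},{"delta_pos":[0,0.9,0],"dr":[0,0,1.5]},{"delta_pos":[0,0.9,0],"dr":[0,0,1.5]},{"delta_pos":[0,0.9,0],"dr":[0,0,1.5]},{"delta_pos":[0,0.9,0],"dr":[0,0,1.5]},{"delta_pos":[0,0.9,0],"dr":[0,0,1.5]},{"delta_pos":[0,0.9,0],"dr":[0,0,1.5]}]'
python3 -m handwheel '[{"delta_pos":[0,0.9,0],"dr":[0,0,1.5]},{"delta_pos":[0,0.9,0],"dr":[0,0,1.5]},{"delta_pos":[0,0.9,0],"dr":[0,0,1.5]},{"delta_pos":[0,0.9,0],"dr":[0,0,1.5]},{"delta_pos":[0,0.9,0],"dr":[0,0,1.5]},{"delta_pos":[0,0.9,0],"dr":[0,0,1.5]},{"delta_pos":[0,0.9,0],"dr":[0,0,1.5]},{"delta_pos":[0,0.9,0],"dr":[0,0,1.5]},{"delta_pos":[0,0.4,0],"dr":[0,0,1.5]},{"delta_pos":[0,0.2,0],"dr":[0,0,1.5]}]'
python3 -m handwheel '[{"delta_pos":[0,0,0],"dr":[0,0,0.8]},{"delta_pos":[0,0,0],"dr":[0,0,0]}]'
python3 - <<'E'
from h import *
s=get_state();p=s["eef_pos"];print(p,s["ee_rot"])
im=np.ascontiguousarray(grab_frame("scene")[:,:,::-1]);cv2.imwrite("pics/scene3.png",im)
x,y=310,60
cv2.imwrite("pics/c3.png",cv2.resize(im[y:y+120,x:x+120],None,fx=5,fy=5,interpolation=cv2.INTER_CUBIC))
print(proj("scene",p),proj("scene",p-[0,0,.052]))
E
```

```text
t: 11.9
eef_pos: [0.5661, -0.0026, 0.1995]
ee_rot: [3.14, -0.0, -1.579]
force: [-0.3, -0.5, -2.7]
width: 0.05
gripper_force: 25.0
t: 12.9
eef_pos: [0.5662, 0.231, 0.1995]
ee_rot: [3.14, -0.0, -1.316]
force: [0.3, 0.1, -2.7]
width: 0.05
gripper_force: 25.0
t: 13.1
eef_pos: [0.5667, 0.2291, 0.2002]
ee_rot: [3.141, -0.0, -1.305]
force: [-0.5, -0.0, -3.9]
width: 0.0498
gripper_force: 25.0
[0.56673221 0.22914488 0.20024918] [ 3.14080708e+00 -2.96790747e-04 -1.30489086e+00]
[np.float64(360.24585322356467), np.float64(126.149840724762)] [np.float64(358.5693425632112), np.float64(140.5775510667501)]
```

View pics/c3.png

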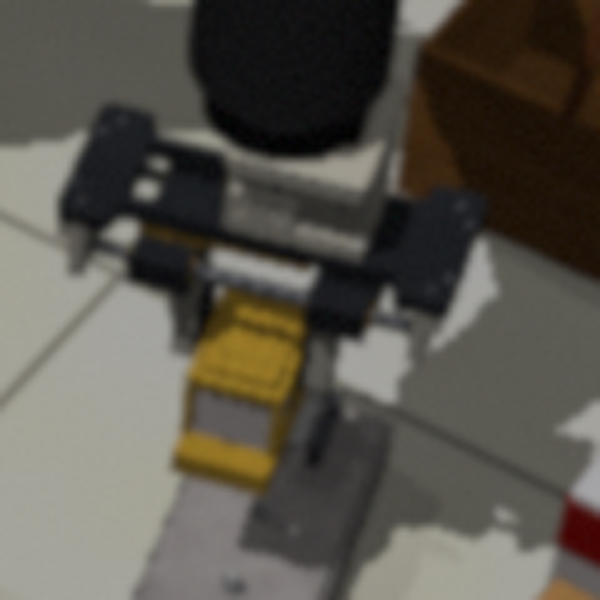

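```bash
cat > n.py <<'E'
from fit import *
np.set_printoptions(precision=4,suppress=True)
s2=lambda x,y:np.array([(x-400)/4-.375+315,(y-300)/4-.375+123])
P=[(s2(590,459),(0,28,52)),(s2(568,519),(0,-28,52)),(s2(480,548),(-50,-65,40)),(s2(562,352),(-50,125,40)),(s2(693,385),(50,125,40)),(s2(621,577),(50,-65,40))]
for P_ in(P,P[:2],P[2:]):
    r,f=fit([("scene",*o) for o in P_],[.575,.232,.265]);print("plinth apparent",r.x,f(r.x).round(1))
T=np.array([.5667,.2291]);b=.2002-.052;yaw=-1.305+np.pi/2
L=lambda x,y:np.array([x/5-.4+310,y/5-.4+60])
O=[(L(173,470),(-25,-50,b*1e3)),(L(262,492),(25,-50,b*1e3)),(L(180,437),(-25,-50,b*1e3+14)),(L(275,458),(25,-50,b*1e3+14))]
r,f=fit([("scene",*o) for o in O],[*T,yaw]);print("lantern apparent",r.x,f(r.x).round(1),"tcp yaw",yaw)
g=lambda p:np.concatenate([np.array(proj("scene",w([*p,yaw],np.array(l)/1e3)[0]))-uv for uv,l in O])
r=least_squares(g,T,x_scale=.01);print("fixed yaw",r.x,g(r.x).round(1))
d=r.x-T;c,s=np.cos(yaw),np.sin(yaw);print("apparent-tcp in lantern frame",[c*d[0]+s*d[1],-s*d[0]+c*d[1]])
E
python3 n.py
```

```text
plinth apparent [0.5819 0.2236 0.2742] [ 0.1 -0.8 -0.2 -0.7 -0.5  0.2 -0.8 -0.3  0.8  0.2  0.5  2.9]
plinth apparent [0.5833 0.2213 0.2874] [ 0.  -0.1 -0.   0.1]
plinth apparent [0.581  0.225  0.2731] [-0.5 -0.3 -0.7 -0.8  0.8 -0.2  0.5  2.4]
lantern apparent [0.5686 0.2309 0.2733] [ 0.3 -1.8  1.5 -1.2 -0.8  1.1 -0.6  1.9] tcp yaw 0.2657963267948966
fixed yaw [0.5686 0.2308] [ 0.2 -1.8  1.4 -1.1 -0.9  1.  -0.7  1.9]
apparent-tcp in lantern frame [np.float64(0.002330781242443574), np.float64(0.0011686758382226875)]
```

```bash
sed -i 's/(-25,-50,b\*1e3+14)/(-25,-36,b*1e3+14)/;s/(25,-50,b\*1e3+14)/(25,-36,b*1e3+14)/' n.py; python3 n.py | tail -3
```

```text
lantern apparent [0.5696 0.2239 0.2873] [-0.6  0.3  0.7  0.7 -0.1 -0.8  0.1 -0.2] tcp yaw 0.2657963267948966
fixed yaw [0.5705 0.2241] [-0.6  0.1  0.6  0.9 -0.  -1.   0.1 -0.1]
apparent-tcp in lantern frame [np.float64(0.0023208055749445846), np.float64(-0.0058285699800988845)]
```

```bash
python3 -m handwheel '[{"delta_pos":[0.1,0,-0.5],"dr":[0,0,0]},{"delta_pos":[0.1,0,-0.6],"dr":[0,0,0]},{"delta_pos":[0.1,0,-0.6],"dr":[0,0,0]},{"delta_pos":[0.1,0,-0.6],"dr":[0,0,0]},{"delta_pos":[0,0,-0.5],"dr":[0,0,0]},{"delta_pos":[0,0,-0.15],"dr":[0,0,0]},{"delta_pos":[0,0,0],"dr":[0,0,0]}]'
python3 - <<'E'
from h import *
s=get_state();p=s["eef_pos"];print(p,s["ee_rot"],s["force"])
im=np.ascontiguousarray(grab_frame("scene")[:,:,::-1]);cv2.imwrite("pics/scene4.png",im)
x,y=325,110
cv2.imwrite("pics/c4.png",cv2.resize(im[y:y+90,x:x+80],None,fx=6,fy=6,interpolation=cv2.INTER_CUBIC))
E
```

```text
t: 13.85
eef_pos: [0.5787, 0.229, 0.1108]
ee_rot: [3.14, -0.001, -1.306]
force: [0.4, -0.6, -3.3]
width: 0.0497
gripper_force: 25.0
[0.57865161 0.22900301 0.11080842] [ 3.13960862e+00 -7.99214186e-04 -1.30591042e+00] [ 0.36273507 -0.59768464 -3.27864646]
```

View pics/c4.png

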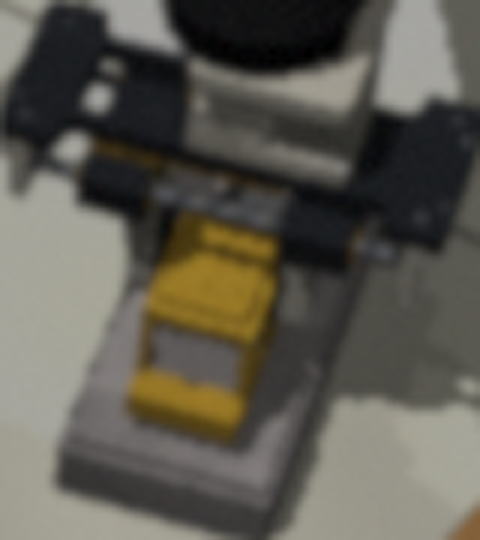

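```bash
cat >> n.py <<'E'
print("----")
T=np.array([.5787,.2290]);b=.1108-.052;yaw=-1.306+np.pi/2;B=b*1e3
L=lambda x,y:np.array([x/6-.417+325,y/6-.417+110])
O=[(L(127,411),(-25,-50,B)),(L(234,440),(25,-50,B)),(L(137,372),(-25,-36,B+14)),(L(247,399),(25,-36,B+14))]
r=least_squares(g,T,x_scale=.01);print("lantern",r.x,g(r.x).round(1))
pl=lambda p:np.concatenate([np.array(proj("scene",w([*p,yaw],np.array(l)/1e3)[0]))-uv for uv,l in P])
q=least_squares(pl,T,x_scale=.01,loss='soft_l1');print("plinth same yaw",q.x,pl(q.x).round(1))
for k in(P[:2],P[2:5]):
    P0=P;P=k;q2=least_squares(pl,T,x_scale=.01);print(q2.x,pl(q2.x).round(1));P=P0
pics={"scene":"pics/scene4.png"}
# edge refinement, same camera: plinth from the first image, lantern foot from this one
ed=[("scene",(-25,-50,B),(25,-50,B)),("scene",(-25,-50,B),(-25,-50,B+12)),("scene",(-25,-36,B+14),(-25,-50,B+14)),("scene",(25,-50,B),(25,-50,B+14))]
print("lantern edge",refine(ed,[*r.x,yaw],pics,("scene",)))
pe=[("scene",(-50,-65,40),(-50,125,40)),("scene",(50,-65,40),(50,125,40)),("scene",(-50,-65,40),(50,-65,40)),("scene",(-50,125,40),(50,125,40))]
print("plinth edge",refine(pe,[*q.x,yaw],{"scene":"pics/scene0.png"},("scene",)))
E
python3 n.py | sed 1,/----/d
```

```text
lantern [0.5825 0.225 ] [-0.2  0.2  0.2  0.4  0.1 -0.6 -0.  -0.1]
plinth same yaw [0.5819 0.2235] [ 0.2 -0.8 -0.3 -0.7 -0.7  0.1 -0.4 -0.3  1.1  0.5  0.3  3. ]
[0.5833 0.2213] [ 0.3 -0.  -0.2  0. ]
[0.5817 0.2238] [-0.7 -0.  -0.4 -0.4  1.1  0.4]
lantern edge (array([0.5755, 0.2332, 0.3371]), np.float64(-425.254150390625))
plinth edge (array([0.5789, 0.2227, 0.2577]), np.float64(-378.9859924316406))
```

Image comparison: the lantern is within about 2 mm of the pegs. I'll shift y by −1.5 mm and descend gently.

```bash
python3 -m handwheel '[{"delta_pos":[0,-0.06,-0.1],"dr":[0,0,0]},{"delta_pos":[0,0,-0.1],"dr":[0,0,0]},{"delta_pos":[0,0,-0.05],"dr":[0,0,0]},{"delta_pos":[0,0,0],"dr":[0,0,0]}]'; python3 -m handwheel '[{"delta_pos":[0,0,-0.05],"dr":[0,0,0]},{"delta_pos":[0,0,-0.05],"dr":[0,0,0]},{"delta_pos":[0,0,0],"dr":[0,0,0]}]';  python3 -c "
from station import *;print(get_state()['moment'])"
```

```text
t: 14.3
eef_pos: [0.5795, 0.2282, 0.1065]
ee_rot: [-3.14, 0.0, -1.304]
force: [-3.2, -0.3, 7.4]
width: 0.0498
gripper_force: 25.0
t: 14.6
eef_pos: [0.5798, 0.2283, 0.1059]
ee_rot: [-3.138, -0.0, -1.304]
force: [-9.4, -3.5, 25.8]
width: 0.0498
gripper_force: 25.0
[-1.02021787  4.01146449 -0.01177781]
```

```bash
python3 -m handwheel '[{"delta_pos":[-0.04,-0.01,0.02],"dr":[0,0,0]},{"delta_pos":[0,0,0],"dr":[0,0,0]}]'; python3 -m handwheel '[{"delta_pos":[-0.04,-0.01,0],"dr":[0,0,0]},{"delta_pos":[0,0,0],"dr":[0,0,0]}]';python3 -m handwheel '[{"delta_pos":[-0.04,-0.01,0],"dr":[0,0,0]},{"delta_pos":[0,0,0],"dr":[0,0,0]}]'; python3 -c "
from station import *;print(get_state()['moment'])"
```

```text
t: 14.8
eef_pos: [0.5795, 0.2282, 0.1061]
ee_rot: [-3.136, 0.0, -1.304]
force: [-4.1, -2.6, 18.1]
width: 0.0496
gripper_force: 25.0
t: 15.0
eef_pos: [0.5793, 0.2282, 0.1062]
ee_rot: [-3.135, 0.0, -1.303]
force: [-1.2, -3.7, 14.1]
width: 0.0499
gripper_force: 25.0
t: 15.2
eef_pos: [0.579, 0.2283, 0.1063]
ee_rot: [-3.133, 0.001, -1.303]
force: [3.4, -2.5, 12.3]
width: 0.0498
gripper_force: 25.0
[-1.07571428 -1.47703934 -0.06246572]
```

```bash
python3 -m handwheel '[{"delta_pos":[0,0,0.1],"dr":[0,0,0]},{"delta_pos":[0,0,0.1],"dr":[0,0,0]},{"delta_pos":[0,0,0],"dr":[0,0,0]}]'; python3 -m handwheel '[{"delta_pos":[0,0,0],"dr":[0,0,0]},{"delta_pos":[0,0,0],"dr":[0,0,0]}]'
python3 - <<'E'
from fit import *
from station import *
print(get_state()["moment"])
im=cv2.imread("pics/top0.png")[:,:,1].astype(float);im2=cv2.imread("pics/scene0.png")[:,:,1].astype(float)
print(im[261:269,209:222].astype(int));print(im[255:263,231:243].astype(int));print(im2[157:168,357:369].astype(int));print(im2[172:183,351:363].astype(int))
E
```

```text
t: 15.5
eef_pos: [0.5752, 0.2272, 0.1083]
ee_rot: [3.141, 0.0, -1.305]
force: [0.7, -0.3, -4.1]
width: 0.05
gripper_force: 25.0
t: 15.7
eef_pos: [0.5751, 0.2271, 0.1077]
ee_rot: [3.141, -0.0, -1.305]
force: [0.5, 0.0, -3.0]
width: 0.0499
gripper_force: 25.0
[ 0.07428725 -0.02146168 -0.0008022 ]
[[120 120 120 121 122 123 120 114 114 114 119 123 122]
 [119 118 118 121 122 114 100 100 109 117 121 125 125]
 [118 117 116 121 112  98 112 109  97 113 125 127 126]
 [117 117 118 110  78  84 130 125  89 102 127 126 126]
 [120 118 119 109  80  66  91  97  84 102 124 125 125]
 [121 119 118 120 112  94  89  88 100 116 122 121 123]
 [123 120 119 119 120 123 119 112 118 124 123 122 123]
 [125 122 119 117 119 121 122 123 123 125 125 125 124]]
[[121 120 120 122 125 122 118 119 118 121 125 123]
 [123 123 123 126 120 105 103 108 113 118 122 122]
 [125 125 126 118  91 100 119 103 106 122 122 120]
 [126 126 127 107  63 104 132 103  95 116 121 119]
 [125 126 127 107  56  72  93  89  98 116 121 121]
 [125 123 126 118 102 102  97 100 118 122 119 122]
 [122 123 125 128 130 131 123 118 124 121 120 121]
 [123 
[... 469 characters left out ...]
18 115 112 111 110 107 110 112 114]
 [117 118 118 118 117 116 114 114 111 111 113 113]
 [118 119 118 118 117 116 114 112 112 113 113 113]]
[[119 120 120 120 118 118 117 119 120 120 122 122]
 [119 121 120 120 119 120 118 119 119 121 121 119]
 [119 120 119 115 117 120 116 116 118 119 117 117]
 [118 118 116 108 108 112 105 108 115 116 115 115]
 [115 115 113 102  95  94  88  93 108 114 115 114]
 [115 114 112 101  91  83  76  80 100 113 115 114]
 [115 113 112 104  95  88  84  89 105 112 114 114]
 [115 114 114 111 107 101 101 104 109 113 116 116]
 [112 114 112 112 113 111 112 114 114 115 116 117]
 [112 112 113 113 113 114 116 118 118 116 116 116]
 [110 111 113 115 115 116 118 118 117 116 116 115]]
```

Run:
```python
from h import *
np.set_printoptions(precision=4,suppress=True)
a=[atz("scene",[362.6,162.2],.046),atz("scene",[356.5,177.2],.046)];b=[atz("top",[215.4,263.9],.052),atz("top",[236.9,257.9],.052)]
for k in(a,b):
    d=k[0]-k[1];print(k[0][:2],k[1][:2],"mid",(k[0]+k[1])[:2]/2,np.linalg.norm(d),"yaw",np.arctan2(-d[0],d[1]))
```

```text
[0.5739 0.2539] [0.5883 0.1996] mid [0.5811 0.2267] 0.05615057200278764 yaw 0.25904940176861746
[0.5652 0.2599] [0.5792 0.2055] mid [0.5722 0.2327] 0.05618968100794182 yaw 0.25135912868631494
```

Sub-pixel peg blobs put the seat at about (0.5765,0.231) for the TCP. I'll shift and probe again.

```bash
python3 -m handwheel '[{"delta_pos":[0.04,0.13,0.05],"dr":[0,0,-0.2]},{"delta_pos":[0,0,0],"dr":[0,0,0]},{"delta_pos":[0,0,-0.1],"dr":[0,0,0]},{"delta_pos":[0,0,-0.05],"dr":[0,0,0]},{"delta_pos":[0,0,0],"dr":[0,0,0]}]'; python3 -m handwheel '[{"delta_pos":[0,0,-0.05],"dr":[0,0,0]},{"delta_pos":[0,0,-0.04],"dr":[0,0,0]},{"delta_pos":[0,0,0],"dr":[0,0,0]}]';  python3 -c "
from station import *;print(get_state()['moment'])"
```

```text
t: 16.2
eef_pos: [0.5764, 0.231, 0.1047]
ee_rot: [3.141, -0.0, -1.309]
force: [0.1, -0.1, -3.1]
width: 0.0497
gripper_force: 25.0
t: 16.5
eef_pos: [0.5766, 0.2316, 0.1028]
ee_rot: [-3.141, 0.001, -1.308]
force: [-3.6, 3.1, 1.8]
width: 0.05
gripper_force: 25.0
[1.13976499 1.2499982  0.01752061]
```

It's now dropping onto the tapers. The lateral force points −x, +y, so I'll follow it down.

```bash
python3 -m handwheel '[{"delta_pos":[-0.03,0.04,-0.03],"dr":[0,0,0]},{"delta_pos":[0,0,-0.05],"dr":[0,0,0]},{"delta_pos":[0,0,0],"dr":[0,0,0]}]'; python3 -m handwheel '[{"delta_pos":[-0.02,0.02,-0.05],"dr":[0,0,0]},{"delta_pos":[0,0,-0.05],"dr":[0,0,0]},{"delta_pos":[0,0,0],"dr":[0,0,0]}]';  python3 -c "
from station import *;print(get_state()['moment'])"
```

```text
t: 16.8
eef_pos: [0.5755, 0.2323, 0.0995]
ee_rot: [3.141, 0.0, -1.309]
force: [-0.8, 1.8, -2.6]
width: 0.0499
gripper_force: 25.0
t: 17.1
eef_pos: [0.5749, 0.2325, 0.0966]
ee_rot: [3.141, -0.001, -1.309]
force: [-0.2, -1.0, -2.5]
width: 0.05
gripper_force: 25.0
[ 0.06922318 -0.03194323 -0.0152803 ]
```

On the pegs with almost no resistance. Continuing until the foot meets the stone.

```bash
python3 -m handwheel '[{"delta_pos":[0,0,-0.06],"dr":[0,0,0]},{"delta_pos":[0,0,-0.06],"dr":[0,0,0]},{"delta_pos":[0,0,0],"dr":[0,0,0]}]'; python3 -m handwheel '[{"delta_pos":[0,0,-0.05],"dr":[0,0,0]},{"delta_pos":[0,0,0],"dr":[0,0,0]}]'; python3 -m handwheel '[{"delta_pos":[0,0,-0.05],"dr":[0,0,0]},{"delta_pos":[0,0,0],"dr":[0,0,0]}]'
```

```text
t: 17.4
eef_pos: [0.5752, 0.2328, 0.0946]
ee_rot: [-3.141, -0.0, -1.308]
force: [-4.2, 0.0, 6.7]
width: 0.0501
gripper_force: 25.0
t: 17.6
eef_pos: [0.5751, 0.2328, 0.0945]
ee_rot: [-3.141, -0.0, -1.308]
force: [-8.3, -1.8, 18.4]
width: 0.05
gripper_force: 25.0
t: 17.8
eef_pos: [0.5751, 0.2328, 0.0944]
ee_rot: [-3.14, -0.0, -1.307]
force: [-14.0, -1.6, 29.7]
width: 0.0498
gripper_force: 25.0
```

The stop is 11.8 mm below the peg-tip contact, equal to the peg height, so the lantern is fully home. Unload, release, retreat and look.

```bash
python3 -m handwheel '[{"delta_pos":[0,0,0.07],"dr":[0,0,0]},{"delta_pos":[0,0,0],"dr":[0,0,0]}]'; python3 -m handwheel '[{"delta_pos":[0,0,0],"dr":[0,0,0]},{"delta_pos":[0,0,0],"dr":[0,0,0]},{"delta_pos":[0,0,0],"dr":[0,0,0]},{"delta_pos":[0,0,0],"dr":[0,0,0]},{"delta_pos":[0,0,0],"dr":[0,0,0]},{"delta_pos":[0,0,0],"dr":[0,0,0]}]' -1; python3 -m handwheel '[{"delta_pos":[0,0,0.3],"dr":[0,0,0]},{"delta_pos":[0,0,0.7],"dr":[0,0,0]},{"delta_pos":[0,0,0.9],"dr":[0,0,0]},{"delta_pos":[0,0,0.9],"dr":[0,0,0]},{"delta_pos":[-0.3,1,0.3],"dr":[0,0,8.5]},{"delta_pos":[-0.3,1,0],"dr":[0,0,8.5]},{"delta_pos":[-0.3,1,0],"dr":[0,0,8.5]},{"delta_pos":[-0.3,1,0],"dr":[0,0,8.5]},{"delta_pos":[-0.3,1,0],"dr":[0,0,8.5]}]' 1 20
python3 - <<'E'
from h import *
s=get_state();print(s["q"])
I=[]
for c,(x,y) in(("top",(165,215)),("scene",(315,100))):
    im=np.ascontiguousarray(grab_frame(c)[:,:,::-1]);cv2.imwrite(f"pics/{c}5.png",im)
    I.append(cv2.resize(im[y:y+100,x:x+100],None,fx=4,fy=4,interpolation=cv2.INTER_CUBIC))
cv2.imwrite("pics/c5.png",np.hstack(I))
for c in("top","scene"):
  for m in mark_of(c,"bolt_tab")[:2]: print(c,m,atz(c,m["location"],.0805))
E
```

```text
t: 18.0
eef_pos: [0.5753, 0.2329, 0.0945]
ee_rot: [-3.14, 0.0, -1.308]
force: [-7.1, -1.2, 14.5]
width: 0.0496
gripper_force: 25.0
t: 18.6
eef_pos: [0.5751, 0.2329, 0.0924]
ee_rot: [3.141, -0.0, -1.309]
force: [-0.6, 0.6, 0.0]
width: 0.0861
gripper_force: 0.0
t: 19.5
eef_pos: [0.5298, 0.3841, 0.1865]
ee_rot: [-3.141, -0.0, -0.561]
force: [-0.3, -0.2, 0.7]
width: 0.0212
gripper_force: 0.0
[ 9.24852978e-01  3.64862155e-01 -1.17974050e-01  1.18702020e-04
 -1.08709914e+00  8.51651765e-02]
top {'location': [179.5, 274.1], 'conf': 0.45} [0.53763279 0.3433706  0.0805    ]
scene {'location': [374.1, 132.9], 'conf': 0.53} [0.5574656 0.334899  0.0805   ]
```

View pics/c5.png

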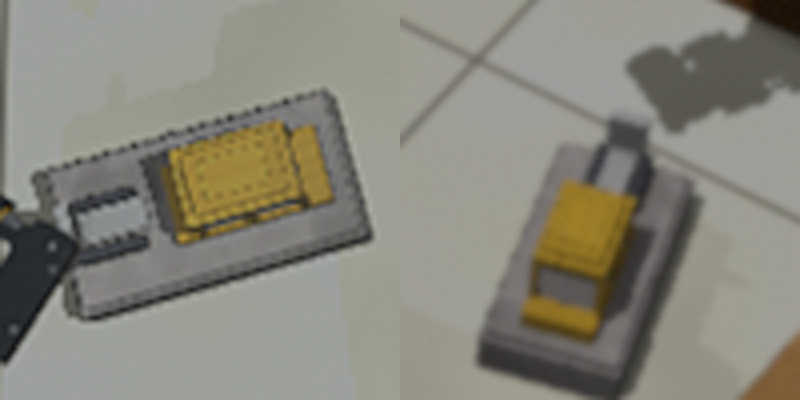

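Both views show the lantern flat and square on the plinth, with the bolt out behind it and the tab at about (180,272) in the top view. I'll turn the closed fingers square to the tab and descend behind it.

```bash
python3 -m handwheel '[{"delta_pos":[0.03,0.01,0],"dr":[0,0,-8.58]},{"delta_pos":[0.03,0.01,0],"dr":[0,0,-8.58]},{"delta_pos":[0.03,0.01,0],"dr":[0,0,-8.58]},{"delta_pos":[0.03,0.01,0],"dr":[0,0,-8.58]},{"delta_pos":[0.02,0,0],"dr":[0,0,-8.5]},{"delta_pos":[0,0,-0.8],"dr":[0,0,0]},{"delta_pos":[0,0,-0.9],"dr":[0,0,0]},{"delta_pos":[0,0,-0.9],"dr":[0,0,0]},{"delta_pos":[0,0,-0.6],"dr":[0,0,0]},{"delta_pos":[0,0,0],"dr":[0,0,0]}]' 1 20
```

```text
t: 20.7
eef_pos: [0.5335, 0.3817, 0.087]
ee_rot: [3.137, -0.003, -1.317]
force: [0.2, 0.2, -0.3]
width: 0.0003
gripper_force: 0.0
```

```bash
python3 -m handwheel '[{"delta_pos":[0.05,-0.19,0],"dr":[0,0,0]},{"delta_pos":[0.05,-0.19,0],"dr":[0,0,0]},{"delta_pos":[0.05,-0.19,0],"dr":[0,0,0]},{"delta_pos":[0.05,-0.19,0],"dr":[0,0,0]}]'; python3 -m handwheel '[{"delta_pos":[0.03,-0.1,0],"dr":[0,0,0]},{"delta_pos":[0.03,-0.1,0],"dr":[0,0,0]},{"delta_pos":[0.03,-0.1,0],"dr":[0,0,0]}]';python3 -m handwheel '[{"delta_pos":[0.03,-0.1,0],"dr":[0,0,0]},{"delta_pos":[0.03,-0.1,0],"dr":[0,0,0]},{"delta_pos":[0.03,-0.1,0],"dr":[0,0,0]}]'
```

```text
t: 21.1
eef_pos: [0.5408, 0.3609, 0.0907]
ee_rot: [-3.14, 0.001, -1.315]
force: [0.3, -0.2, -0.4]
width: 0.0006
gripper_force: 0.0
t: 21.4
eef_pos: [0.5431, 0.3521, 0.0897]
ee_rot: [-3.141, 0.0, -1.314]
force: [-0.4, -0.8, 0.0]
width: 0.0003
gripper_force: 0.0
t: 21.7
eef_pos: [0.5457, 0.3433, 0.0895]
ee_rot: [3.142, 0.0, -1.314]
force: [-0.5, 1.3, 0.6]
width: 0.0002
gripper_force: 0.6
```

Contact around y = 0.344 (1.3 N). Continuing through the 22 mm of travel.

```bash
python3 -m handwheel '[{"delta_pos":[0.03,-0.1,0],"dr":[0,0,0]},{"delta_pos":[0.03,-0.1,0],"dr":[0,0,0]},{"delta_pos":[0.03,-0.1,0],"dr":[0,0,0]},{"delta_pos":[0.03,-0.1,0],"dr":[0,0,0]},{"delta_pos":[0.03,-0.1,0],"dr":[0,0,0]}]';python3 -m handwheel '[{"delta_pos":[0.03,-0.1,0],"dr":[0,0,0]},{"delta_pos":[0.02,-0.08,0],"dr":[0,0,0]}]'; python3 -m handwheel '[{"delta_pos":[0.02,-0.06,0],"dr":[0,0,0]},{"delta_pos":[0,0,0],"dr":[0,0,0]}]'
```

```text
t: 22.2
eef_pos: [0.5499, 0.3299, 0.0896]
ee_rot: [-3.141, 0.003, -1.314]
force: [-13.6, 16.9, 1.7]
width: 0.0006
gripper_force: 10.0
t: 22.4
eef_pos: [0.5501, 0.3295, 0.0899]
ee_rot: [-3.138, 0.01, -1.314]
force: [-22.2, 33.0, 0.7]
width: 0.0002
gripper_force: 19.4
t: 22.6
eef_pos: [0.5501, 0.3295, 0.0899]
ee_rot: [-3.138, 0.012, -1.313]
force: [-22.2, 32.9, 0.4]
width: 0.0001
gripper_force: 18.9
```

Hard stop. I'll back off and check the bolt travel in the pictures.

```bash
python3 -m handwheel '[{"delta_pos":[-0.1,0.3,0],"dr":[0,0,0]},{"delta_pos":[-0.2,0.6,0],"dr":[0,0,0]},{"delta_pos":[-0.2,0.6,0.3],"dr":[0,0,0]},{"delta_pos":[0,0.5,1],"dr":[0,0,0]},{"delta_pos":[0,0.9,1],"dr":[0,0,0]},{"delta_pos":[0,0.9,1],"dr":[0,0,0]},{"delta_pos":[0,0.9,1],"dr":[0,0,0]},{"delta_pos":[0,0.9,0],"dr":[0,0,0]}]'
python3 - <<'E'
from h import *
I=[]
for c,(x,y) in(("top",(165,225)),("scene",(330,110))):
    im=np.ascontiguousarray(grab_frame(c)[:,:,::-1]);cv2.imwrite(f"pics/{c}6.png",im)
    f=lambda m:cv2.resize(m[y:y+75,x:x+80],None,fx=4,fy=4,interpolation=cv2.INTER_CUBIC)
    I.append(np.hstack([f(cv2.imread(f"pics/{c}{'0' if c=='top' else '5'}.png")),f(im)]))
cv2.imwrite("pics/c6.png",np.vstack(I))
for c in("top","scene"):
  for m in mark_of(c,"bolt_tab")[:2]: print(c,m,atz(c,m["location"],.0805))
E
```

```text
t: 23.4
eef_pos: [0.539, 0.492, 0.2254]
ee_rot: [-3.134, 0.004, -1.314]
force: [1.4, 0.7, -0.0]
width: 0.0005
gripper_force: 0.0
top {'location': [298.8, 249.1], 'conf': 0.57} [0.59288669 0.04682887 0.0805    ]
top {'location': [185.8, 269.3], 'conf': 0.53} [0.5492376  0.32792416 0.0805    ]
scene {'location': [374.7, 135.2], 'conf': 0.65} [0.56324884 0.32847809 0.0805    ]
```

View pics/c6.png

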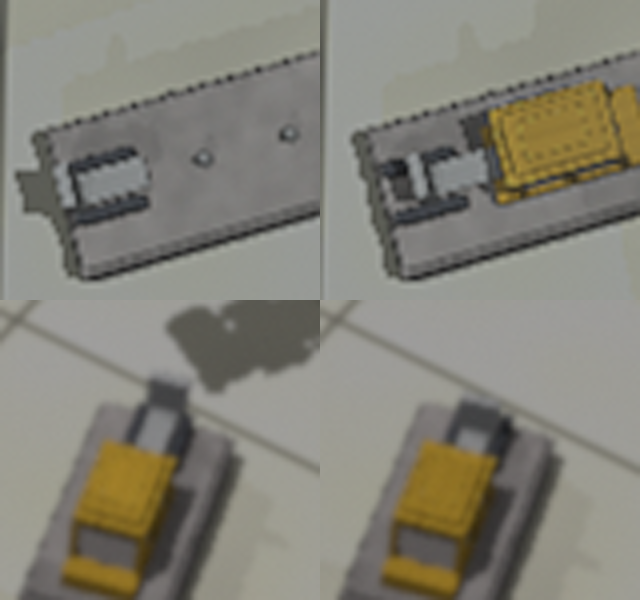

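The tab moved about 9.1 px × 2.45 mm ≈ 22 mm in the top view, so the bolt is fully in, lying over the foot. The lantern still sits square and the arm is clear. Handing in.

```bash
python3 -c "
from station import *;print(job_done())"
```

```text
the job is handed in; nothing more can be done
None
```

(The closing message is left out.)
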